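# Pot onto the burner, then key the gas cock open and hold it

## Robot

A 6-joint arm with a two-finger parallel gripper is mounted at the origin on the work surface. World frame = base frame: x ahead of the robot, y to its left, z up, the work surface at z = 0. Lengths are in m, angles in degrees, forces in N, time in s.
With the tool pointing down it reaches from about 0.4 to 0.825 m from the base axis. Payload 7 kg.
Tool frame: the origin (TCP) lies at the very end of the fingers, on their centre line; the grasp point (between the pads) lies 19 mm behind it; z points along the fingers, y is the line along which they close (so a half turn about z gives the same grasp; the last joint's range is limited). The gripper opens to 88 mm and grips with 3 to 60 N. Pads are 19 mm wide; open, the fingers measure 130 mm over their backs; the gripper's body (78 mm by 193 mm) begins 47 mm behind the grasp point.
Start: joints at [89.502, 20.546, 0.682, 0, -70.136, -16.507], TCP at [0.197, 0.645, 0.227] pointing down, gripper open.
Joint ranges: [-176.03, 176.03], [-82.01, 121.73], [-58.28, 71.71], [-173.87, 95.51], [-174.79, -0.11], [-173.66, 173.66]. Speed limits (degrees/s): [136.94, 136.94, 172.46, 180, 180, 180].

## Interface

Orientations are given as [roll, pitch, yaw] about the fixed x, y, z axes, in that order (R = Rz(yaw) Ry(pitch) Rx(roll)).
In Python, from plant import ctrl gives the robot as it stands.
- The arm moves only by the tool carry_out, never from a script. Its argument "deltas" is a list that holds one entry, the list of rows, each a list of 5 numbers: the shift along the tool's x, y, z scaled (see below), then the turn about the tool's z scaled (see below), then the opening, from -1 (shut) to 1 (fully open). A call has 1 to 5 rows; each row is the pose to reach, as a shift and turn from the pose commanded when the call began, along the tool's axes at that moment, turning the shorter way round; what a row does not reach only later rows make up. The controller multiplies each number of a shift by 20 cm and each number of a turn by 2 pi rad. A row lasts 1/10 s, in which the tool goes at most 50 mm and 8.59 degrees, less where a joint would pass 70% of its speed; a pose out of reach is approached as far as the arm can. A call with a number of a shift or a turn outside -1 to 1 is refused whole. A call with a gripper value outside its range is refused whole. The fingers move at their own pace and stop on an object; the grip force is fixed at half the most. Time passes only in rows, so rows that repeat a pose let the fingers close. It gives the time, the measured TCP pose, the force, the opening and the grip force at its end, in the units of the state.
- ctrl.get_obs(): the state, without advancing time (a new reading comes with each control period).
- ctrl.snapshot(name): name is "scene" or "top" or "wrist"; returns a dict with "color" (400x640x3 uint8, red, green, blue), "camera_matrix" (3x3 intrinsics, pixels), "k1" (the pictures are not rectified: a ray, as slopes to the right and down, at radius r is drawn at 1 + k1 r^2 times it, then the intrinsics apply), "R" (3x3) and "t" (3): a world point X has camera coordinates R X + t. Camera axes: x right, y down, z forward; pixel columns grow to the right and rows downward; lengths in m; the calibration is good to about 2 mm. A picture is of the moment at which its call begins. There is no depth.
- ctrl.close_job(): hands the job in; it is judged then, once.
Trained networks look in a picture, given as the dict that the camera call returned (one of the last four; its "shot" number tells which), for a name from the list of things; names that differ only in an ending like _2 or _b are one class to them, and where a whole thing is asked for, a point or a joint stands for the part that bears it (a point fixed in the world has none). Each returns a list of dicts, best first, with "p" (0 to 1); they miss things now and then, are a little off and sometimes report something else, mostly with a low value. They report only what shows in the picture. A call takes as long as a camera call. They do not tell look-alikes from the thing itself.
- ctrl.search_frame(picture, name): "centre" ([column, row] in pixels, amid what is visible of it).
- ctrl.silhouettes(picture, name): "mask" (400x640 bool, what is visible of it) and "centre" ([column, row] in pixels, amid what is visible of it).
- ctrl.spot_point(picture, name): "centre" ([column, row] in pixels: a listed point, or the origin of a listed thing).
The state is a dict: "clock": time; "joint_pos": joint angles; "qvel": joint speeds; "tau": joint torques, N m; "tool_pos": TCP position; "orientation": TCP orientation; "force": force on the tool from outside, world axes, zero at the start; "moment": the same for the moment, N m; "opening": finger opening in m; "gripper_force": force on a finger pad.
Only numpy, scipy, OpenCV 4.12 (cv2) and the standard library are available. Lean on these libraries where they do the work, as an engineer would, in place of code of your own. Each camera call takes 0.05 s, during which the arm holds its last target. There are 200 camera calls.

## Task

Slide the lidded pot along the hob, without lifting or tipping it, from the plain ring onto the burner mark so that it stands centred there, and let go of it. Then take the gas key out of its wooden block, push it fully home into the keyhole of the grey gas-cock box, wiggling it past the sticky pins if it catches, and turn it a quarter turn clockwise (seen from above) to the stop. The cock springs back, so finish while still holding the key turned, and leave the other things on the shelf alone.

Things in the scene. Friction and masses are not known exactly. Their poses are not given: they have to be found in the camera images.
- hob: Fixed dark steel hob plate, 170 (x) by 350 (y) by 12 mm thick; origin under its centre, top at z = 12 mm above the shelf. Two places are marked on it, 170 mm apart along its y axis; which end is which varies.
- burner_mark: The burner mark on the hob: three concentric rings (the largest 136 mm across) joined by eight spokes, only 1 mm proud, no obstacle. Origin at its centre on the hob's top.
- rest_mark: The resting place on the hob: one plain ring 136 mm across, flat. Origin at its centre on the hob's top. The pot starts here.
- pot: Round aluminium pot with its lid clamped on (one rigid piece), 0.4 to 0.8 kg, 120 mm across (128 mm at the lid's rim); origin at the centre of its underside, z up. Lid top 75 mm above the origin; on it a dark wooden knob, an upright cylinder 26 mm across from 80 to 108 mm above the origin. Two wire lugs on the sides are only for looks. Friction on the hob is uncertain.
- lock_box: Fixed grey gas-cock box, 100 (x) by 80 (y) by 45 mm high, four screws on top, a short brass pipe at its +x end; origin under its centre. The round steel plug with the keyhole stands in the middle of its top. It and the key block may swap places.
- keyhole (a point): Mouth of the keyhole: centre of the plug's top face, 48 mm above the shelf, axes as the lock box. The slot goes straight down 43 mm; at rest it is 19.6 mm along the box's x by 7.6 mm along y, no lead-in. Two sticky sprung pins, one at each narrow end, 12 and 21 mm down, stick out 3 mm and yield to the blade, catching by fits, at up to 15 N of push. The key fits either way round (half turn).
- lock (a joint): Turn of the plug, rad: 0 at rest (slot along the box's x axis), growing clockwise seen from above to a hard stop at 1.5. A spring turns it back, 0.03 N m at rest growing to 0.11 N m at the stop, plus 0.02 N m friction. The blade has about 0.1 rad of play in the slot.
- key: Steel key, 90 g, upright in its block; origin at the blade's tip (lowest point), z up along the key, x along the blade's width. Blade 18 (x) by 6 (y) mm, 30 mm long, its first 10 mm tapering to 10 by 3 mm at the tip; above it a round collar 27 mm across, 30 to 36 mm up, which rests on the plug's face when fully home; a 10 mm stem; then a flat round bow.
- key_bow (a point): Centre of the key's bow, 60 mm above the blade's tip: a disc 38 mm across and 10 mm thick, its flat faces facing the key's +y and -y, so it is gripped across y.
- key_block: Fixed wooden block, 70 (x) by 60 (y) by 42 mm high, origin under its centre, with a slot along its x in the middle of the top (20.5 by 8.5 mm, 35 mm deep) in which the key stands loosely, collar resting on the block.
- katoris: Bystander: two stacked steel katoris, 88 mm across, 47 mm high, origin at the centre of the underside. Leave alone.
- roti_box: Bystander: steel roti box, 146 by 166 by 87 mm high, press-button latch on the front, origin at the centre of the underside. Leave alone.
- colander: Bystander: white plastic colander, 184 mm across, 75 mm high, origin at the centre of the underside. Leave alone.
Not all that is in view belongs to the job. There is more than one size of the key; the job needs the smallest.

How it is judged (in metres and radians):
On the way, in this order (a step that is already met when the one before it is completed fails the run):
1. the pot stands on the burner mark, within 15 mm of its centre, let go of and still (horizontal distance between pot and burner_mark below 0.015 m and height (world z) of pot below 0.018 m and linear speed of pot below 0.01 m/s and contact force between the fingers and pot below 0.1 N), for 0.2 s.
2. the key is fully home in the keyhole (at least 26 of its 30 mm), not yet turned (z of key in the frame of keyhole below -0.026 m and horizontal distance between key and keyhole below 0.004 m and value of joint lock below 0.35 rad), for 0.1 s.
At the end, for the whole second after the job is handed in: The pot stands flat within 15 mm of the burner mark's centre; the key is at least 26 mm deep in the keyhole and within 4 mm of its axis; the fingers hold it (over 1 N) with the plug turned by at least 1.3 of its 1.5 rad, throughout the last second (horizontal distance between pot and burner_mark below 0.015 m and height (world z) of pot below 0.018 m and z of key in the frame of keyhole below -0.026 m and horizontal distance between key and keyhole below 0.004 m and value of joint lock above 1.3 rad and contact force between the fingers and key above 1 N and angle between pot's own z axis and vertical below 0.1 rad); the arm keeps its last pose, push and grip.
It fails at once if the pot is lifted (8 mm) or tipped (0.2 rad) (height (world z) of pot above 0.02 m or angle between pot's own z axis and vertical above 0.2 rad).
It fails at once if a bystander is moved by more than 30 mm (distance of any of katoris, roti_box, colander from where it was at the start of the episode above 0.03 m).
It also fails if it takes over 67 s, if anything falls off the work surface, if the arm or the gripper's body presses on something with over 40 N, if the wrist force passes 120 N, or if a joint passes its speed limit or range.

## Working session

There is one attempt and no reset: what is moved stays moved. The work goes in short steps, Python scripts to look and compute and a tool call to move; the robot and the scene stay as the last step left them, time stands still between calls to the robot, and variables do not carry over. Pictures are saved under pics/ and viewed, at most 10 in all, crops included, and the job is handed in when it is done.

Besides the shell and the picture viewer there is one more tool, called by a JSON object that holds its "method" and its "body". carry_out: Moves the arm, as the interface text tells. Its arguments: {"type":"object","properties":{"deltas":{"type":"array"}},"required":["deltas"]}

```bash
mkdir -p pics
cat > h.py <<'E'
import numpy as np, cv2
from plant import ctrl
def ray(s,px):
    K=np.array(s["camera_matrix"]);k=s["k1"]
    d=np.array([(px[0]-K[0,2])/K[0,0],(px[1]-K[1,2])/K[1,1]]);u=d.copy()
    for _ in range(30): u=d/(1+k*(u@u))
    R=np.array(s["R"]);t=np.array(s["t"])
    return -R.T@t, R.T@np.array([u[0],u[1],1])
def at(s,px,z):
    c,d=ray(s,px); return c+d*(z-c[2])/d[2]
def proj(s,X):
    K=np.array(s["camera_matrix"]);p=np.array(s["R"])@X+np.array(s["t"]);u=p[:2]/p[2];u=u*(1+s["k1"]*(u@u))
    return K[:2,:2]@u+K[:2,2]
def save(s,n): cv2.imwrite(f"pics/{n}.png",s["color"][:,:,::-1])
E
python3 - <<'E'
from h import *
o=ctrl.get_obs();print(o)
T={}
for n in("scene","top"):
    s=ctrl.snapshot(n);save(s,n)
    for k,z in dict(hob=0,burner_mark=.012,rest_mark=.012,pot=.012,lock_box=0,keyhole=.048,key=.012,key_bow=.072,key_block=0,katoris=0,roti_box=0,colander=0).items():
        for r in ctrl.spot_point(s,k):
            if r["p"]>.2: print(n,k,round(r["p"],2),np.round(r["centre"]),np.round(at(s,r["centre"],z),3))
E
```

```text
{'clock': 0.0, 'joint_pos': array([ 8.95024217e+01,  2.05925178e+01,  6.32202302e-01, -2.07960128e-02,
       -7.01361481e+01, -1.65085635e+01]), 'qvel': array([-0.00238555, -0.07243765,  0.10066756,  0.03816254, -0.02137906,
       -0.09569747]), 'tau': array([-1.34668764e-03, -5.82711196e+01,  2.93064219e+01,  6.99761957e+00,
        7.26358965e-03, -1.56433121e-04]), 'tool_pos': array([0.1972797 , 0.64499648, 0.22559641]), 'orientation': array([ 1.79901957e+02, -8.67026494e-03, -1.70132171e+01]), 'force': array([-0.48250064, -0.15699632,  0.03068781]), 'moment': array([ 0.05303796, -0.0404048 , -0.00196795]), 'gripper_force': 0.0, 'opening': 0.08738145416162615}
scene hob 0.89 [309. 179.] [0.526 0.182 0.   ]
scene burner_mark 0.68 [290. 190.] [0.51  0.111 0.012]
scene pot 0.79 [330. 162.] [0.544 0.269 0.012]
scene lock_box 0.65 [191. 313.] [ 0.535 -0.324  0.   ]
scene lock_box 0.4 [293. 191.] [0.514 0.118 0.   ]
scene lock_box 0.38 [331. 161.] [0.539 0.281 0.   ]
scene keyhole 0.76 [186. 299.] [ 0.525 -0.313  0.048]
scene key 0.78 [288. 291.] [ 0.7   -0.146  0.012]
scene key 0.71 
[... 833 characters left out ...]
0.81 [490. 238.] [ 0.527 -0.321  0.048]
top keyhole 0.26 [296. 236.] [0.529 0.183 0.048]
top key 0.69 [389. 247.] [ 0.504 -0.063  0.012]
top key 0.63 [415. 173.] [ 0.701 -0.135  0.012]
top key 0.47 [410. 214.] [ 0.592 -0.119  0.012]
top key_bow 0.69 [420. 168.] [ 0.706 -0.136  0.072]
top key_bow 0.68 [411. 214.] [ 0.588 -0.111  0.072]
top key_bow 0.61 [392. 247.] [ 0.504 -0.062  0.072]
top key_block 0.67 [406. 213.] [ 0.594 -0.111  0.   ]
top katoris 0.76 [482. 161.] [ 0.74  -0.325  0.   ]
top roti_box 0.73 [492. 238.] [ 0.526 -0.345  0.   ]
top roti_box 0.71 [362. 147.] [0.777 0.007 0.   ]
top colander 0.58 [169. 254.] [0.477 0.532 0.   ]
top colander 0.26 [410. 215.] [ 0.589 -0.124  0.   ]
```

View pics/top.png

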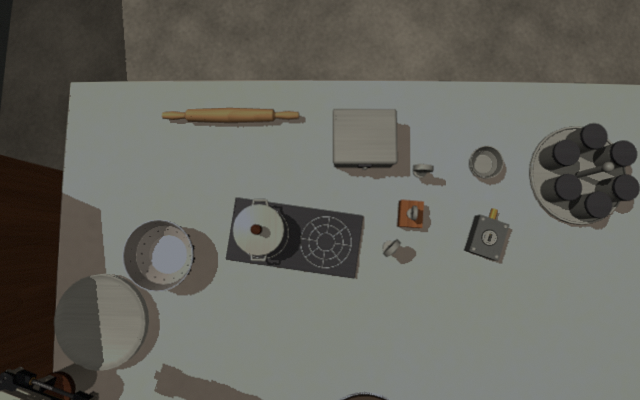

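View pics/scene.png

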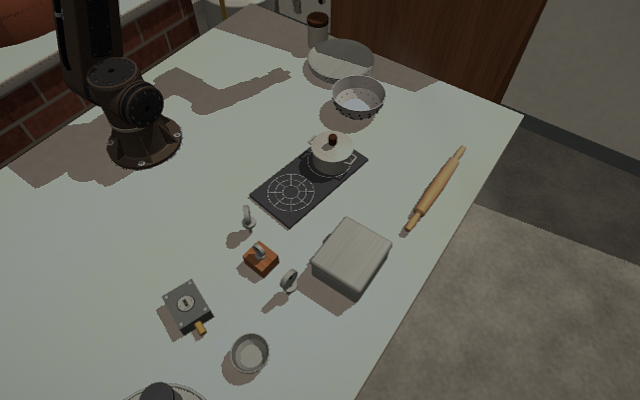

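The top view shows the pot at (258,230) and the burner at (327,241). There are three possible keys: (420,168) and (392,247), both loose on the shelf, and (411,214), upright in the wooden block. By the description I choose the one in the block. A close crop will check its size, and I'll measure the yaws at the same time.

Run:
```python
from h import *
s=ctrl.snapshot("top");s2=ctrl.snapshot("scene")
c=s["color"][150:270,370:520];d=s2["color"][195:325,160:310]
c=cv2.resize(c,(400,320),interpolation=cv2.INTER_CUBIC);d=cv2.resize(d,(400,320),interpolation=cv2.INTER_CUBIC)
cv2.imwrite("pics/crop.png",np.hstack([c,d])[:,:,::-1])
for sh,nm in((s,"top"),(s2,"scene")):
  for k,z in dict(hob=.012,lock_box=.045,key_block=.042,burner_mark=.012,pot=.087,key=.07).items():
    for r in ctrl.silhouettes(sh,k)[:3]:
        if r["p"]<.3: continue
        m=r["mask"].astype(np.uint8);cs=max(cv2.findContours(m,0,1)[0],key=cv2.contourArea)[:,0]
        w=np.array([at(sh,p,z)[:2] for p in cs])*1000
        a=cv2.minAreaRect(w.astype(np.float32))
        print(nm,k,round(r["p"],2),np.round(r["centre"]),np.round(a[0],1),np.round(a[1]),round(a[2],1))
```

```text
top hob 0.89 [314. 241.] [528.  190.4] [352. 174.] 82.6
top lock_box 0.68 [486. 163.] [ 727.9 -316.5] [87. 91.] 44.1
top lock_box 0.56 [488. 240.] [ 542.  -317.9] [ 95. 132.] 70.7
top lock_box 0.32 [256. 230.] [546.  280.5] [131. 132.] 44.3
top key_block 0.68 [407. 213.] [ 589.4 -113.1] [65. 73.] 89.1
top key_block 0.34 [487. 239.] [ 541.9 -318.9] [ 99. 132.] 70.8
top burner_mark 0.64 [333. 247.] [499.8  88.9] [ 6. 11.] 63.9
top pot 0.76 [256. 232.] [546.2 272.5] [133. 133.] 44.3
top key 0.68 [486. 241.] [ 528.6 -310.8] [39. 38.] 88.5
top key 0.52 [389. 248.] [505.6 -57.8] [34. 50.] 44.8
top key 0.49 [418. 169.] [ 700.8 -142.6] [31. 49.] 0.4
scene hob 0.89 [296. 191.] [528.2 185. ] [353. 177.] 82.7
scene lock_box 0.95 [186. 306.] [ 548.  -327.5] [ 81. 144.] 72.2
scene key_block 0.87 [261. 259.] [ 598.6 -124.8] [75. 90.] 85.0
scene burner_mark 0.74 [305. 191.] [551.6 132.1] [4. 0.] 126.2
scene pot 0.9 [332. 154.] [562.8 249.9] [131. 169.] 35.6
scene pot 0.73 [188. 308.] [ 570.2 -333.9] [ 79. 140.] 73.5
scene key 0.69 [249. 222.] [507.3 -60.5] [32. 81.] 40.3
scene key 0.67 [288. 280.] [ 702.8 -143.5] [41. 65.] 36.9
scene key 0.59 [258. 252.] [ 594.1 -121.5] [27. 49.] 51.2
```

View pics/crop.png

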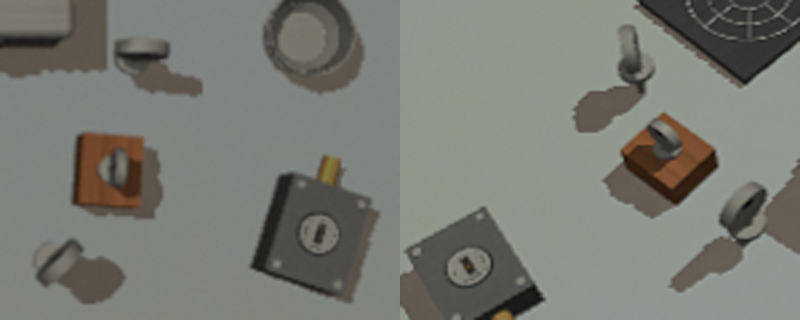

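The crop shows the block key at crop pixel (115,165) with the smallest bow. The two loose keys are bigger, so the block key is the right one. The box pipe points to about yaw -18°, and the block yaw is about 0. Next I move over the pot.

{"method": "carry_out", "body": {"deltas": [[[0.22,0.13,0,0,1],[0.45,0.26,0,0,1],[0.68,0.4,0,0,1],[0.9,0.53,0,0,1],[0.9,0.53,0,0,1]]]}}

```text
clock: 2.5
tool_pos: [0.341, 0.4879, 0.2271]
orientation: [180.0, -0.0, -17.2]
force: [0.1, -0.2, 0.4]
opening: 0.0878
gripper_force: 0.0
```

{"method": "carry_out", "body": {"deltas": [[[0.22,0.13,0,-0.01,1],[0.45,0.26,0,-0.02,1],[0.68,0.4,0,-0.03,1],[0.8,0.47,0,-0.047,1],[0.8,0.47,0,-0.047,1]]]}}

```text
clock: 3.0
tool_pos: [0.4662, 0.3519, 0.2267]
orientation: [180.0, -0.0, -0.1]
force: [-0.7, 0.5, -0.6]
opening: 0.0878
gripper_force: 0.0
```

Run:
```python
from h import *
o=ctrl.get_obs();print(o["clock"],o["tool_pos"],o["orientation"],o["joint_pos"])
s=ctrl.snapshot("wrist");save(s,"w1")
t=ctrl.snapshot("top")
for n,x in(("w",s),("t",t)):
  for k,z in dict(pot=.012,burner_mark=.012,hob=0).items():
    for r in ctrl.spot_point(x,k):
        if r["p"]>.3: print(n,k,round(r["p"],2),np.round(r["centre"]),np.round(at(x,r["centre"],z),3))
```

```text
3.0 [0.46622605 0.35193172 0.22668758] [ 1.79979302e+02 -1.42482721e-02 -7.04746833e-02] [ 5.62317173e+01  1.20471322e+01 -1.11352016e+01  2.53860763e-02
 -6.68269837e+01  3.36878139e+01]
w pot 0.63 [376. 108.] [0.552 0.276 0.012]
w burner_mark 0.57 [505. 138.] [0.515 0.105 0.012]
w hob 0.89 [440. 126.] [0.53  0.187 0.   ]
t pot 0.71 [265. 231.] [0.543 0.269 0.012]
t burner_mark 0.92 [326. 242.] [0.516 0.105 0.012]
t hob 0.77 [296. 236.] [0.529 0.186 0.   ]
```

View pics/w1.png

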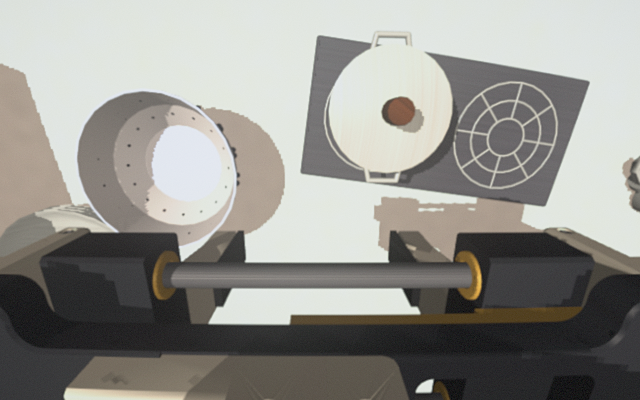

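The wrist view shows the knob at about (401,110) and the burner at (505,138). I compute the knob's world position from its brown blob, using both views.

Run:
```python
from h import *
for n,b in(("wrist",(380,90,425,130)),("top",(246,218,270,242))):
    s=ctrl.snapshot(n);c=s["color"].astype(int)
    m=(c[:,:,0]-c[:,:,2]>30);M=np.zeros_like(m);M[b[1]:b[3],b[0]:b[2]]=m[b[1]:b[3],b[0]:b[2]]
    y,x=np.nonzero(M);p=(x.mean(),y.mean());print(n,len(x),np.round(p,1),np.round(at(s,p,.115),4))
print(np.round(ctrl.get_obs()["tool_pos"],4))
```

```text
wrist 623 [405.7 107.3] [0.5477 0.274  0.115 ]
top 62 [255.2 229.1] [0.5457 0.2766 0.115 ]
[0.4636 0.3554 0.2266]
```

{"method": "carry_out", "body": {"deltas": [[[0.2,0.2,0,0,1],[0.415,0.4,0.1,0,1],[0.415,0.4,0.3,0,1],[0.415,0.4,0.5,0,1],[0.415,0.4,0.55,0,1]]]}}

```text
clock: 4.0
tool_pos: [0.5448, 0.2724, 0.112]
orientation: [179.7, 0.3, -0.2]
force: [-0.5, -0.5, 0.4]
opening: 0.0878
gripper_force: 0.0
```

Run:
```python
from h import *
s=ctrl.snapshot("wrist");save(s,"w2");print(ctrl.get_obs()["tool_pos"])
```

```text
[0.54518769 0.27321061 0.11276525]
```

View pics/w2.png

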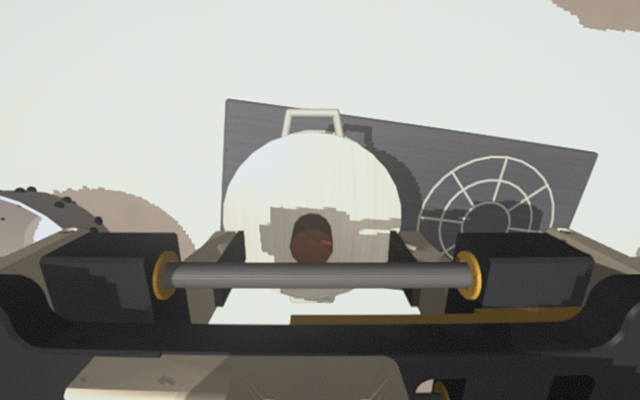

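The knob sits centred between the fingers at (312,243). Now I descend and grip.

{"method": "carry_out", "body": {"deltas": [[[0,0,0.08,0,1],[0,0,0.08,0,-1],[0,0,0.08,0,-1],[0,0,0.08,0,-1],[0,0,0.08,0,-1]]]}}

```text
clock: 4.55
tool_pos: [0.5474, 0.2753, 0.102]
orientation: [-179.9, -0.1, -0.1]
force: [0.2, 0.3, -0.3]
opening: 0.0611
gripper_force: 0.0
```

{"method": "carry_out", "body": {"deltas": [[[0,0,0,0,-1],[0,0,0,0,-1],[0,0,0,0,-1]]]}}

```text
clock: 4.85
tool_pos: [0.547, 0.2746, 0.1007]
orientation: [-180.0, -0.0, -0.1]
force: [-0.4, 0.9, -0.7]
opening: 0.0374
gripper_force: 0.0
```

Run:
```python
from h import *
o=ctrl.get_obs();print(o["clock"],o["tool_pos"],o["force"],o["gripper_force"],o["opening"])
for n in("top","wrist"):
  s=ctrl.snapshot(n)
  for k in("burner_mark","hob"):
    for r in ctrl.spot_point(s,k)[:1]: print(n,k,round(r["p"],2),np.round(at(s,r["centre"],.012 if k[0]=="b" else 0),4))
```

```text
4.85 [0.54697393 0.27462214 0.10073676] [-0.35960833  0.88192506 -0.69991744] 0.0 0.03737742578656708
top burner_mark 0.67 [0.515  0.1101 0.012 ]
top hob 0.68 [0.5211 0.1876 0.    ]
wrist hob 0.68 [0.5315 0.1879 0.    ]
```

{"method": "carry_out", "body": {"deltas": [[[0,0,0.03,0,0],[0,0,0.03,0,-0.2],[0,0,0.03,0,-1],[0,0,0.03,0,-1],[0,0,0.03,0,-1]]]}}

```text
clock: 5.65
tool_pos: [0.547, 0.2748, 0.0944]
orientation: [-180.0, -0.0, -0.1]
force: [1.5, 0.9, -2.8]
opening: 0.0252
gripper_force: 30.0
```

{"method": "carry_out", "body": {"deltas": [[[0,0,0,0,-1],[0,0,0,0,-1],[0,0,0,0,-1],[0,0,0,0,-1]]]}}

```text
clock: 6.05
tool_pos: [0.5469, 0.2746, 0.0945]
orientation: [180.0, 0.0, -0.1]
force: [1.2, 2.2, -2.7]
opening: 0.0254
gripper_force: 30.0
```

{"method": "carry_out", "body": {"deltas": [[[-0.01,0.06,0,0,-1],[-0.028,0.15,0,0,-1],[-0.046,0.25,0,0,-1],[-0.064,0.35,0,0,-1],[-0.082,0.45,0,0,-1]]]}}

```text
clock: 6.55
tool_pos: [0.5302, 0.1833, 0.0949]
orientation: [-180.0, -0.0, -0.1]
force: [2.0, -0.4, -5.4]
opening: 0.0249
gripper_force: 30.0
```

{"method": "carry_out", "body": {"deltas": [[[-0.018,0.1,0,0,-1],[-0.036,0.2,0,0,-1],[-0.054,0.3,0,0,-1],[-0.068,0.37,0,0,-1],[-0.073,0.4,0,0,-1]]]}}

```text
clock: 7.05
tool_pos: [0.5151, 0.1029, 0.0946]
orientation: [180.0, 0.0, -0.2]
force: [0.9, 0.6, -6.3]
opening: 0.0252
gripper_force: 30.0
```

{"method": "carry_out", "body": {"deltas": [[[0,0,0,0,-1],[0,0,0,0,-1],[0,0,0,0,-1]]]}}

```text
clock: 7.35
tool_pos: [0.515, 0.1035, 0.0945]
orientation: [179.9, 0.1, -0.1]
force: [-2.3, -6.5, 3.7]
opening: 0.0254
gripper_force: 30.0
```

Run:
```python
from h import *
o=ctrl.get_obs();print(o["clock"],o["tool_pos"],o["force"],o["gripper_force"],o["opening"])
s=ctrl.snapshot("top");c=s["color"]
for k in("burner_mark","pot","rest_mark","hob"):
    for r in ctrl.spot_point(s,k)[:2]: print(k,round(r["p"],2),np.round(at(s,r["centre"],.012 if k!="hob" else 0),4))
s2=ctrl.snapshot("scene")
print([np.round(at(s2,r["centre"],.012),3) for r in ctrl.spot_point(s2,"rest_mark")+ctrl.spot_point(s2,"pot")])
a=cv2.resize(c[180:300,210:370],(400,300));b=cv2.resize(s2["color"][100:250,230:390],(400,300))
cv2.imwrite("pics/p1.png",np.hstack([a,b])[:,:,::-1])
```

```text
7.35 [0.51497659 0.10349695 0.09453822] [-2.26674116 -6.52432685  3.68373794] 30.00496655702591 0.025375478879199397
rest_mark 0.72 [ 0.5261 -0.3324  0.012 ]
hob 0.58 [0.5268 0.1812 0.    ]
hob 0.48 [ 0.7354 -0.3235  0.    ]
[array([0.516, 0.091, 0.012])]
```

View pics/p1.png

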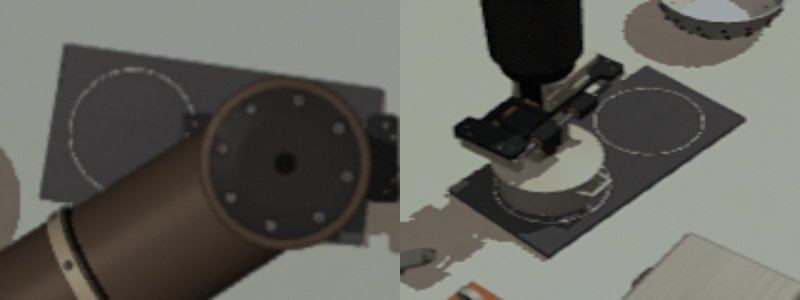

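The pot stands on the burner rings. I release, rise, and move toward the key.

{"method": "carry_out", "body": {"deltas": [[[0,0,0,0,1],[0,0,0,0,1],[0,0,0,0,1],[0,0,0,0,1],[0,0,0,0,1]]]}}

```text
clock: 8.25
tool_pos: [0.5159, 0.105, 0.0946]
orientation: [-180.0, -0.0, -0.1]
force: [0.2, -0.1, 0.9]
opening: 0.0597
gripper_force: 0.0
```

{"method": "carry_out", "body": {"deltas": [[[0,0,-0.05,0,1],[0,0,-0.15,0,1],[0,0,-0.3,0,1],[0,0,-0.5,0,1],[0,0,-0.55,0,1]]]}}

```text
clock: 8.75
tool_pos: [0.5179, 0.1054, 0.2099]
orientation: [-179.8, -0.4, -0.0]
force: [0.0, 0.3, -0.5]
opening: 0.0872
gripper_force: 0.0
```

{"method": "carry_out", "body": {"deltas": [[[0.06,0.25,0,0,1],[0.13,0.5,0,0,1],[0.2,0.75,0,0,1],[0.25,0.95,0,0,1],[0.25,0.95,0,0,1]]]}}

```text
clock: 9.25
tool_pos: [0.5659, -0.0899, 0.2046]
orientation: [180.0, 0.0, -0.3]
force: [-0.1, 0.2, 0.2]
opening: 0.0876
gripper_force: 0.0
```

Run:
```python
from h import *
o=ctrl.get_obs();print(o["clock"],o["tool_pos"],o["orientation"])
s=ctrl.snapshot("top")
for k in("burner_mark","pot","hob"):
    for r in ctrl.spot_point(s,k)[:2]: print(k,round(r["p"],2),np.round(at(s,r["centre"],.012 if k!="hob" else 0),4))
m=[r for r in ctrl.silhouettes(s,"pot") if r["p"]>.3]
for r in m: print("pot mask",r["p"],at(s,r["centre"],.087))
w=ctrl.snapshot("wrist");save(w,"w3")
for k,z in dict(key=.012,key_bow=.072,key_block=0,keyhole=.048,lock_box=0).items():
    for r in ctrl.spot_point(w,k): 
        if r["p"]>.25: print(k,round(r["p"],2),np.round(r["centre"]),np.round(at(w,r["centre"],z),4))
```

```text
9.25 [ 0.56589922 -0.08992499  0.20462505] [ 1.79952408e+02  1.62755153e-02 -3.49557784e-01]
key 0.67 [309. 236.] [ 0.4867 -0.0742  0.012 ]
key 0.66 [365.  58.] [ 0.7053 -0.1401  0.012 ]
key 0.56 [344. 158.] [ 0.5918 -0.1188  0.012 ]
key_bow 0.94 [351. 163.] [ 0.5945 -0.12    0.072 ]
key_bow 0.85 [347. 268.] [ 0.4732 -0.1198  0.072 ]
key_bow 0.57 [365. 124.] [ 0.6345 -0.1333  0.072 ]
key_block 0.9 [344. 157.] [ 0.5907 -0.1193  0.    ]
keyhole 0.96 [513. 216.] [ 0.5281 -0.3201  0.048 ]
lock_box 0.77 [487. 198.] [ 0.5361 -0.3141  0.    ]
```

View pics/w3.png

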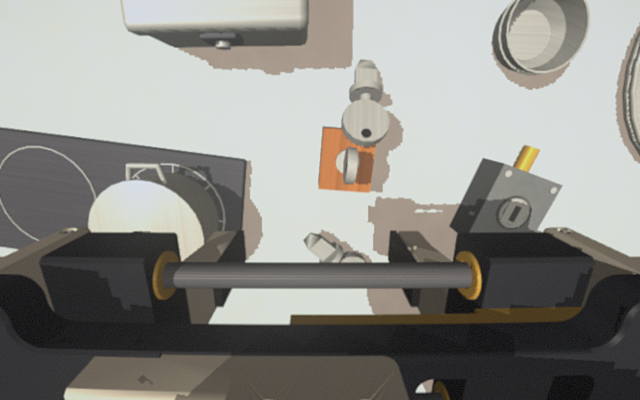

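The wrist view shows the small key in the block at (349,165), with its bow plane along world x. A taller loose key is at (365,130). The keyhole is at (515,213). The pot stands inside the rings. I move closer, above the bow, and re-measure.

{"method": "carry_out", "body": {"deltas": [[[0.06,0.07,0.1,0,1],[0.13,0.14,0.25,0,1],[0.13,0.14,0.35,0,1],[0.13,0.14,0.35,0,1],[0.13,0.14,0.35,0,1]]]}}

```text
clock: 10.3
tool_pos: [0.5914, -0.1133, 0.1349]
orientation: [180.0, 0.0, -0.1]
force: [1.0, -0.1, 1.1]
opening: 0.0877
gripper_force: 0.0
```

Run:
```python
from h import *
w=ctrl.snapshot("wrist");save(w,"w4");o=ctrl.get_obs();print(o["clock"],o["tool_pos"],o["orientation"])
print("cam",ray(w,(320,200))[0])
for k,z in dict(key=.012,key_bow=.072,key_block=0,keyhole=.048,lock_box=0).items():
    for r in ctrl.spot_point(w,k): 
        if r["p"]>.4: print(k,round(r["p"],2),np.round(r["centre"]),np.round(at(w,r["centre"],z),4))
for r in ctrl.silhouettes(w,"key_block")[:1]+ctrl.silhouettes(w,"lock_box")[:1]: print(r["p"],r["centre"])
# grip-centre projection: TCP line
for z in(.06,.072,.091): print(z,proj(w,np.array([*o["tool_pos"][:2],z])))
t=ctrl.snapshot("top")
for r in ctrl.spot_point(t,"pot")[:1]: print("pot",r["p"],at(t,r["centre"],.012))
```

```text
10.35 [ 0.5919821  -0.11318534  0.1357505 ] [ 1.79982330e+02 -7.20837770e-02 -4.01678263e-02]
cam [ 0.66912804 -0.11369693  0.29333503]
key 0.59 [320. 191.] [ 0.5934 -0.1169  0.012 ]
key 0.58 [275. 286.] [ 0.4813 -0.0658  0.012 ]
key_bow 0.77 [342. 156.] [ 0.6381 -0.1335  0.072 ]
key_bow 0.75 [324. 209.] [ 0.5942 -0.1194  0.072 ]
key_bow 0.59 [328. 320.] [ 0.4854 -0.1243  0.072 ]
key_block 0.92 [322. 192.] [ 0.5895 -0.1194  0.    ]
lock_box 0.7 [496. 239.] [ 0.5331 -0.319   0.    ]
0.83 [305.3, 202.6]
0.93 [521.3, 214.0]
0.06 [316.05202844 207.35123224]
0.072 [316.03147715 211.92039073]
0.091 [315.99448125 220.14965593]
pot 0.57 [0.51877956 0.10476395 0.012     ]
```

View pics/w4.png

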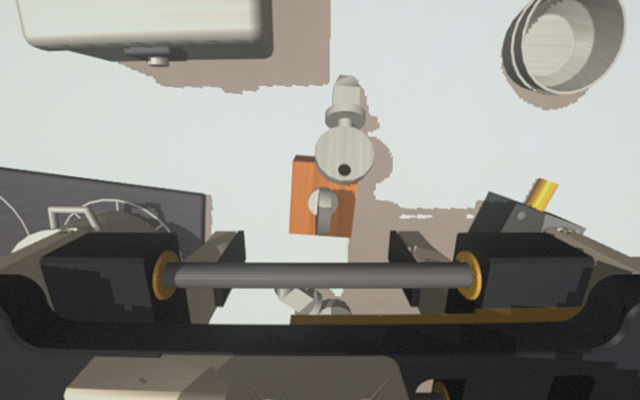

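The small bow is at (324,210), about 5 mm in -y from the TCP. The loose key's bow at (345,155) looks closer than expected, so I triangulate it before descending.

Run:
```python
from h import *
w=ctrl.snapshot("wrist");t=ctrl.snapshot("top");s=ctrl.snapshot("scene")
for x in(w,t,s): print([(round(r["p"],2),np.round(r["centre"])) for r in ctrl.spot_point(x,"key_bow")])
print(ctrl.get_obs()["tool_pos"])
for z in (.01,.05,.1): print(z,proj(w,np.array([.703,-.138,z])),proj(w,np.array([.669,-.1137,z])))
a=cv2.resize(t["color"][130:270,370:510],(400,400),interpolation=2);b=cv2.resize(s["color"][195:325,180:310],(400,400),interpolation=2)
cv2.imwrite("pics/c2.png",np.hstack([a,b])[:,:,::-1])
```

```text
[(0.78, array([322., 211.])), (0.64, array([329., 319.])), (0.6, array([342., 157.]))]
[(0.62, array([413., 275.]))]
[(0.76, array([269., 264.])), (0.53, array([213., 231.])), (0.48, array([260., 248.]))]
[ 0.59133424 -0.11342991  0.13450254]
0.01 [342.47574405  77.05570072] [316.43670649 114.94570698]
0.05 [346.88266368  70.60517853] [316.40590998 114.94062956]
0.1 [355.07127451  58.63022865] [316.34950666 114.93133051]
```

View pics/c2.png

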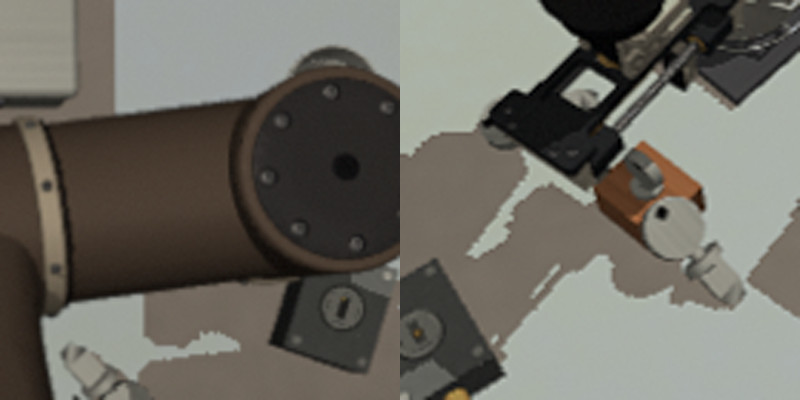

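Both loose keys have toppled on their own. One now leans with its bow against the block's +x edge, at about x 0.634. That leaves the small bow free, and the fingers pass at x ≤ 0.602. I descend and grip slightly high.

{"method": "carry_out", "body": {"deltas": [[[0,0.028,0,0,1],[0,0.028,0.1,0,1],[0,0.028,0.2,0,1],[0,0.028,0.3,0,0.5],[0,0.028,0.38,0,0.2]]]}}

```text
clock: 11.6
tool_pos: [0.591, -0.1194, 0.0574]
orientation: [180.0, 0.0, -0.1]
force: [-0.3, 0.3, 0.5]
opening: 0.0766
gripper_force: 0.0
```

{"method": "carry_out", "body": {"deltas": [[[0,0,0,0,-0.1],[0,0,0,0,-0.3],[0,0,0,0,-0.4],[0,0,0,0,-0.4],[0,0,0,0,-0.4]]]}}

```text
clock: 12.1
tool_pos: [0.5918, -0.119, 0.0594]
orientation: [-180.0, -0.1, -0.1]
force: [0.1, 0.3, 0.7]
opening: 0.0374
gripper_force: 0.0
```

Run:
```python
from h import *
w=ctrl.snapshot("wrist");save(w,"w5");o=ctrl.get_obs();print(o["clock"],o["tool_pos"],o["opening"],o["force"])
print([(round(r["p"],2),np.round(r["centre"]),np.round(at(w,r["centre"],.072),4)) for r in ctrl.spot_point(w,"key_bow")])
```

```text
12.15 [ 0.59171465 -0.11898692  0.059252  ] 0.033459476208167596 [0.07819521 0.30323069 0.63278821]
[(0.96, array([344., 174.]), array([ 0.6393, -0.1339,  0.072 ])), (0.69, array([318., 255.]), array([ 0.5929, -0.1201,  0.072 ]))]
```

View pics/w5.png

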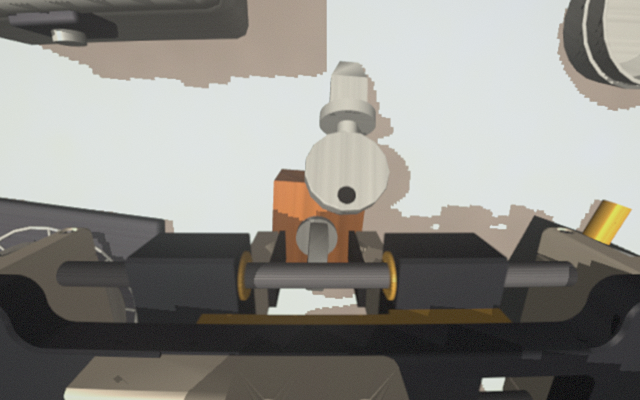

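The bow is centred between the fingers at (318,240). That was the last of the ten pictures. I grip and lift.

{"method": "carry_out", "body": {"deltas": [[[0,0,0,0,-1],[0,0,0,0,-1],[0,0,0,0,-1],[0,0,0,0,-1],[0,0,0,0,-1]]]}}

```text
clock: 12.7
tool_pos: [0.5914, -0.119, 0.0586]
orientation: [180.0, 0.0, -0.1]
force: [0.0, 0.0, 1.4]
opening: 0.0099
gripper_force: 30.0
```

{"method": "carry_out", "body": {"deltas": [[[0,0,0,0,-1],[0,0,-0.08,0,-1],[0,0,-0.18,0,-1],[0,0,-0.28,0,-1],[0,0,-0.35,0,-1]]]}}

```text
clock: 13.2
tool_pos: [0.5916, -0.119, 0.1297]
orientation: [-180.0, -0.0, -0.1]
force: [1.0, -0.1, -0.3]
opening: 0.0098
gripper_force: 30.0
```

Run:
```python
from h import *
w=ctrl.snapshot("wrist");o=ctrl.get_obs();print(o["clock"],o["tool_pos"],o["orientation"],o["opening"],o["gripper_force"])
for k,z in dict(keyhole=.048,lock_box=0,key_block=0).items():
    for r in ctrl.spot_point(w,k)[:2]: print(k,round(r["p"],2),np.round(r["centre"]),np.round(at(w,r["centre"],z),4))
for k,z in dict(key_bow=o["tool_pos"][2]+.015,key=o["tool_pos"][2]-.045).items():
    for r in ctrl.spot_point(w,k)[:3]: print(k,round(r["p"],2),np.round(r["centre"]),np.round(at(w,r["centre"],z),4))
```

```text
13.25 [ 0.59276889 -0.11913289  0.13190752] [ 1.79986143e+02 -2.17545199e-01 -5.77164055e-02] 0.009764762487653676 29.999650418758392
keyhole 0.96 [520. 267.] [ 0.5285 -0.3163  0.048 ]
lock_box 0.58 [492. 240.] [ 0.5358 -0.316   0.    ]
key_block 0.9 [319. 194.] [ 0.5888 -0.1215  0.    ]
key_bow 0.93 [323. 323.] [ 0.5498 -0.1232  0.1469]
key_bow 0.85 [336. 154.] [ 0.6505 -0.1292  0.1469]
key_bow 0.8 [318. 253.] [ 0.5963 -0.1201  0.1469]
key 0.61 [316. 219.] [ 0.5935 -0.1189  0.0869]
key 0.61 [338.  75.] [ 0.6948 -0.1334  0.0869]
```

{"method": "carry_out", "body": {"deltas": [[[-0.06,0.2,0,0.01,-1],[-0.13,0.4,0,0.02,-1],[-0.19,0.6,0,0.03,-1],[-0.26,0.8,0,0.04,-1],[-0.31,0.97,0,0.05,-1]]]}}

```text
clock: 14.0
tool_pos: [0.5275, -0.3145, 0.1273]
orientation: [180.0, 0.1, -18.3]
force: [1.5, 0.3, -0.8]
opening: 0.0094
gripper_force: 30.0
```

{"method": "carry_out", "body": {"deltas": [[[0,0,0,0,-1],[0,0,0,0,-1],[0,0,0,0,-1]]]}}

```text
clock: 14.3
tool_pos: [0.5289, -0.3124, 0.1278]
orientation: [-180.0, 0.1, -18.0]
force: [0.5, 0.6, -1.3]
opening: 0.01
gripper_force: 30.0
```

```bash
cat > look.py <<'E'
from h import *
for i in range(2):
    w=ctrl.snapshot("wrist");o=ctrl.get_obs();print(o["clock"],np.round(o["tool_pos"],4),np.round(o["orientation"],2),o["opening"])
    tz=o["tool_pos"][2]
    for k,z in dict(keyhole=.048,lock_box=0,key_bow=tz+.0134,key=tz-.0466).items():
        for r in ctrl.spot_point(w,k)[:2]: print(k,round(r["p"],2),np.round(r["centre"],1),np.round(at(w,r["centre"],z),4))
    for nm,z in(("lock_box",.045),("keyhole",.048)):
      for r in ctrl.silhouettes(w,nm)[:1]:
        cs=max(cv2.findContours(r["mask"].astype(np.uint8),0,1)[0],key=cv2.contourArea)[:,0]
        a=cv2.minAreaRect((1000*np.array([at(w,p,z)[:2] for p in cs])).astype(np.float32));print(nm,round(r["p"],2),np.round(a[0]),np.round(a[1]),a[2])
for z in(.048,):
    # dark slot pixels on the plug
    c=at;p=proj(w,np.array([.528,-.318,z])).astype(int);print(p)
    g=cv2.cvtColor(w["color"],cv2.COLOR_RGB2GRAY)[p[1]-24:p[1]+24:2,p[0]-32:p[0]+32:2];print("\n".join(" ".join(f"{v:3d}" for v in row) for row in g))
t=ctrl.snapshot("top");cv2.imwrite("pics/tt.png",t["color"][:,:,::-1])
for r in ctrl.spot_point(t,"keyhole")[:1]: print("top",r["p"],at(t,r["centre"],.048))
E
python3 look.py
```

```text
14.35 [ 0.5292 -0.3121  0.128 ] [-1.800e+02  5.000e-02 -1.802e+01] 0.009572166219700314
keyhole 0.98 [323.8 203.2] [ 0.5296 -0.3191  0.048 ]
lock_box 0.72 [324.5 184. ] [ 0.5345 -0.3227  0.    ]
key_bow 0.73 [188.  313.3] [ 0.5168 -0.2254  0.1414]
key_bow 0.73 [ 83.8 153.9] [ 0.6226 -0.2156  0.1414]
key 0.87 [315.4 218.7] [ 0.53   -0.3116  0.0814]
key 0.83 [89.  75.9] [ 0.6766 -0.1968  0.0814]
lock_box 0.64 [ 555. -329.] [ 81. 109.] 71.29920959472656
keyhole 0.87 [ 555. -329.] [ 79. 107.] 71.22077178955078
14.7 [ 0.5293 -0.3125  0.1287] [-1.800e+02 -1.000e-02 -1.804e+01] 0.010045326088032113
keyhole 0.62 [325.1 203.5] [ 0.5293 -0.3201  0.048 ]
lock_box 0.91 [322.1 186.6] [ 0.533  -0.3194  0.    ]
key_bow 0.8 [ 86.2 154.7] [ 0.6223 -0.2163  0.1421]
key_bow 0.66 [190.9 311.4] [ 0.5179 -0.2276  0.1421]
key 0.88 [116.  294.7] [ 0.5172 -0.1277  0.0821]
key 0.62 [315.8 218.3] [ 0.5307 -0.312   0.0821]
lock_box 0.66 [ 554. -329.] [ 80. 108.] 71.10468292236328
keyhole 0.91 [ 555. -329.] [ 80. 107.] 70.38951873779297
[323 205]
153 154 155 156 154 153 153 153 151 152 141 110 100 126 157 177 18
[... 2305 characters left out ...]
 155 143 135 133 136 134 124  98  82  92  98  98  97  95  95
147 148 147 147 148 147 143 108  87  94 107 119 122 122 123 117  99  92  96 121 132 118 103  85  82  93  99  94  97  96  96  97
150 148 148 149 150 135  90 102 128 134 132 134 131 132 135 134 131 128 107  93  91  85  84  90  95  97  96  97  95  95  98  98
148 151 146 146 145  90 109 134 138  87  81  84  81  80  80  84  78 119 134 123  93  89  95  96  96  94  97  97  95  97  97  95
145 147 149 147 105 113 135 137 128  84  86  86  86  82  83  83  82  97 133 135 129  96  92  95  95  96  94  95  95  97  95  94
149 146 147 138 107 136 133 138 120  91  91  91  93  91  87  87  90 100 135 134 137 126  92  94  94  94  98  94  94  94  98  95
```

```bash
cat > k.py <<'E'
from h import *
w=ctrl.snapshot("wrist");o=ctrl.get_obs();T=o["tool_pos"];print(T,o["orientation"])
y=np.deg2rad(o["orientation"][2]);X=np.array([np.cos(y),np.sin(y)]);Y=np.array([np.sin(y),-np.cos(y)])
p=at(w,(326.5,202),.048);d=p[:2]-T[:2];print("slot",p,"tool dx,dy mm",1000*d@X,1000*d@Y)
tip=T[2]-.0466
for dx in(0,.003):
  f=lambda a,z:np.round(proj(w,np.array([*(T[:2]+(dx+a)*X),tip+z])),1)
  print(dx,"tip front",f(.005,0),"tip rear",f(-.005,0),"taper top",f(.009,.01),"collar bot",f(.0135,.03),"collar top",f(.0135,.036),"bow top",f(0,.079),"bow front",f(.019,.06))
g=cv2.cvtColor(w["color"],cv2.COLOR_RGB2GRAY)
for c in(312,314,316,318,320): print(c,g[206:268,c].tolist())
E
python3 k.py
```

```text
[ 0.52903876 -0.31296577  0.12856607] [ 1.79999254e+02  6.81142230e-04 -1.80893971e+01]
slot [ 0.52990408 -0.32229839  0.048     ] tool dx,dy mm 3.720330567128882 8.60265332886747
0 tip front [316.8 213.5] tip rear [316.8 225.7] taper top [316.8 212.9] collar bot [316.8 216.6] collar top [316.8 219.8] bow top [316.8 275.2] bow front [316.8 226. ]
0.003 tip front [316.8 209.8] tip rear [316.8 222.1] taper top [316.8 209. ] collar bot [316.8 212.3] collar top [316.8 215.4] bow top [316.8 270. ] bow front [316.8 220.9]
312 [212, 206, 206, 207, 208, 204, 190, 182, 182, 169, 132, 87, 87, 118, 132, 134, 111, 86, 81, 89, 88, 91, 93, 99, 99, 100, 103, 105, 104, 106, 106, 109, 111, 111, 114, 117, 119, 121, 123, 123, 122, 123, 125, 126, 127, 129, 128, 129, 131, 129, 133, 133, 131, 133, 136, 133, 97, 59, 51, 57, 66, 73]
314 [207, 205, 207, 209, 210, 195, 144, 92, 81, 82, 80, 83, 96, 119, 134, 134, 109, 84, 80, 88, 88, 92, 96, 94, 98, 101, 99, 103, 106, 103, 107, 109, 113, 113, 117, 118, 119, 121, 121, 121, 122, 123, 123, 126, 128, 128, 129, 133, 130, 130, 130, 128, 132, 135, 136, 130, 99, 56, 4
[... 203 characters left out ...]
18, 122, 123, 125, 127, 129, 129, 128, 129, 129, 131, 133, 136, 133, 137, 137, 132, 99, 64, 44, 58, 59, 66]
318 [215, 215, 215, 214, 211, 194, 147, 91, 80, 86, 87, 87, 97, 125, 135, 133, 109, 82, 81, 82, 87, 86, 92, 94, 96, 99, 101, 101, 106, 106, 108, 113, 112, 116, 114, 114, 116, 116, 122, 120, 122, 123, 122, 126, 126, 126, 129, 127, 130, 132, 134, 132, 135, 135, 136, 135, 103, 58, 47, 53, 55, 59]
320 [182, 180, 181, 174, 173, 158, 137, 120, 115, 103, 91, 86, 94, 120, 136, 133, 111, 81, 78, 86, 84, 88, 92, 93, 95, 97, 100, 102, 106, 108, 107, 110, 110, 111, 114, 116, 115, 118, 118, 121, 122, 121, 123, 125, 125, 127, 124, 129, 132, 130, 132, 136, 136, 136, 140, 134, 102, 61, 48, 53, 52, 60]
```

{"method": "carry_out", "body": {"deltas": [[[0.008,0.02,0,0,-1],[0.016,0.042,0,0,-1],[0.016,0.042,0.06,0,-1],[0.016,0.042,0.12,0,-1],[0.016,0.042,0.12,0,-1]]]}}

```text
clock: 15.65
tool_pos: [0.5278, -0.3213, 0.1017]
orientation: [-180.0, 0.3, -18.1]
force: [-0.4, -0.5, -0.8]
opening: 0.0098
gripper_force: 30.0
```

Run:
```python
from h import *
w=ctrl.snapshot("wrist");o=ctrl.get_obs();T=o["tool_pos"];print(T,o["orientation"],o["force"])
y=np.deg2rad(o["orientation"][2]);X=np.array([np.cos(y),np.sin(y)])
for z in(.048,T[2]-.0466): print(proj(w,np.array([*T[:2],z])))
for a in(-.0098,.0098): print("slot end if centred",proj(w,np.array([*(T[:2]+a*X),.048])))
for r in ctrl.spot_point(w,"keyhole")[:1]: print(r["centre"],at(w,r["centre"],.048))
g=cv2.cvtColor(w["color"],cv2.COLOR_RGB2GRAY)
for r in range(188,240,2): print(r,g[r,296:342].tolist())
```

```text
[ 0.52838994 -0.32155467  0.10275629] [179.9965749    0.18598559 -18.09783912] [ 0.91007075  1.27112907 -0.51975135]
[316.82462818 215.41265965]
[316.82854148 219.08630234]
slot end if centred [316.83863693 226.88093163]
slot end if centred [316.81023241 203.6497932 ]
[313.6, 214.2] [ 0.53015761 -0.3194453   0.048     ]
188 [147, 149, 148, 149, 146, 143, 136, 127, 117, 111, 102, 101, 87, 85, 88, 88, 93, 90, 93, 94, 94, 94, 92, 86, 87, 82, 84, 80, 81, 78, 80, 82, 91, 93, 97, 98, 100, 99, 98, 99, 95, 98, 102, 98, 97, 98]
190 [150, 150, 147, 137, 121, 107, 98, 98, 104, 118, 121, 105, 105, 109, 116, 118, 117, 123, 125, 126, 128, 127, 125, 124, 122, 120, 115, 111, 104, 95, 88, 84, 78, 79, 78, 84, 90, 98, 98, 99, 100, 97, 102, 99, 99, 101]
192 [139, 125, 111, 103, 100, 107, 133, 158, 170, 180, 181, 143, 129, 133, 140, 138, 138, 141, 140, 140, 142, 141, 141, 145, 141, 140, 139, 137, 134, 128, 123, 117, 108, 102, 86, 78, 80, 84, 89, 95, 97, 101, 99, 99, 101, 101]
194 [107, 97, 99, 129, 155, 179, 201, 205, 157, 141, 141, 138, 132, 132, 131, 129, 125, 129, 124, 122, 121, 124, 124, 126, 129, 13
[... 4176 characters left out ...]
97, 101, 99, 92, 63, 43, 37, 37, 50, 77, 90, 95, 92, 96, 94, 91, 89, 90, 90, 92]
234 [92, 93, 94, 93, 95, 85, 69, 48, 39, 43, 49, 72, 100, 108, 104, 106, 103, 102, 101, 105, 102, 103, 104, 102, 104, 106, 102, 103, 100, 97, 67, 45, 40, 40, 46, 68, 82, 93, 88, 90, 92, 89, 91, 90, 90, 87]
236 [92, 95, 91, 94, 94, 89, 60, 43, 47, 41, 46, 72, 102, 110, 107, 106, 107, 107, 104, 106, 106, 105, 108, 108, 107, 108, 104, 104, 106, 101, 71, 43, 37, 37, 42, 54, 78, 89, 90, 90, 90, 90, 90, 90, 93, 92]
238 [92, 90, 94, 92, 94, 78, 54, 37, 42, 44, 48, 80, 105, 111, 108, 110, 110, 110, 110, 110, 108, 110, 112, 110, 108, 110, 108, 105, 110, 106, 75, 44, 43, 38, 41, 42, 66, 89, 91, 88, 91, 90, 91, 91, 90, 91]
```

{"method": "carry_out", "body": {"deltas": [[[0.009,-0.005,0,0,-1],[0.009,-0.005,0,0,-1],[0.009,-0.005,0,0,-1],[0.009,-0.005,0,0,-1]]]}}

```text
clock: 16.15
tool_pos: [0.5317, -0.3215, 0.1049]
orientation: [-180.0, -0.0, -18.1]
force: [-0.4, 0.0, -0.7]
opening: 0.0095
gripper_force: 30.0
```

```bash
cat > slot.py <<'E'
from h import *
for i in range(2):
    w=ctrl.snapshot("wrist");o=ctrl.get_obs();T=o["tool_pos"];print(np.round(T,4),np.round(o["orientation"],2),np.round(o["force"],1))
    y=np.deg2rad(o["orientation"][2]);X=np.array([np.cos(y),np.sin(y)])
    print("centred:",np.round(proj(w,np.array([*T[:2],.048])),1),"far end",np.round(proj(w,np.array([*(T[:2]+.0098*X),.048])),1))
g=cv2.cvtColor(w["color"],cv2.COLOR_RGB2GRAY)
for r in range(196,222,2): print(r,g[r,306:328].tolist())
E
python3 slot.py
```

```text
[ 0.5316 -0.3215  0.1048] [-1.800e+02 -2.000e-02 -1.808e+01] [ 0.3 -0.4 -2. ]
centred: [316.8 215.2] far end [316.8 203.6]
[ 0.5316 -0.3215  0.1047] [-1.800e+02 -2.000e-02 -1.808e+01] [ 0.2  0.7 -0.7]
centred: [316.8 215.2] far end [316.8 203.6]
196 [186, 185, 146, 129, 130, 139, 137, 139, 138, 138, 137, 140, 142, 140, 141, 141, 142, 141, 139, 135, 131, 126]
198 [223, 213, 162, 134, 128, 130, 125, 125, 122, 123, 121, 118, 118, 119, 123, 122, 126, 129, 134, 135, 140, 141]
200 [199, 195, 180, 139, 119, 116, 111, 110, 110, 107, 107, 108, 106, 107, 108, 109, 111, 116, 119, 124, 126, 127]
202 [182, 172, 167, 139, 131, 134, 133, 136, 135, 135, 135, 136, 133, 132, 127, 133, 131, 133, 136, 130, 131, 131]
204 [198, 146, 130, 130, 133, 132, 122, 115, 112, 111, 109, 111, 108, 109, 110, 116, 126, 134, 133, 131, 134, 132]
206 [208, 183, 144, 131, 134, 130, 107, 77, 52, 52, 53, 54, 48, 55, 62, 79, 115, 131, 133, 133, 135, 133]
208 [208, 201, 153, 129, 132, 130, 108, 76, 56, 50, 46, 50, 48, 52, 63, 82, 116, 134, 132, 131, 132, 133]
210 [163, 136, 132, 129, 134, 131, 105, 77, 64, 59, 61, 60, 62, 63, 73, 83, 115, 131, 134, 132, 135, 135]
212 [198, 148, 129, 130, 130, 126, 102, 85, 82, 84, 83, 85, 83, 84, 83, 85, 117, 135, 130, 133, 132, 132]
214 [207, 180, 140, 127, 131, 127, 101, 84, 84, 83, 86, 84, 86, 84, 80, 89, 118, 132, 135, 131, 131, 132]
216 [213, 199, 143, 117, 117, 108, 92, 84, 83, 82, 85, 82, 85, 83, 81, 82, 103, 114, 125, 130, 132, 133]
218 [158, 128, 93, 80, 85, 84, 88, 92, 95, 96, 102, 99, 94, 95, 92, 89, 84, 85, 87, 95, 103, 115]
220 [87, 99, 111, 119, 123, 128, 132, 133, 135, 133, 132, 135, 133, 133, 134, 132, 125, 121, 115, 109, 96, 87]
```

Laterally aligned, with about 1 mm to take back in x. I begin the insertion.

{"method": "carry_out", "body": {"deltas": [[[-0.005,0,0,0,-1],[-0.005,0,0.025,0,-1],[-0.005,0,0.05,0,-1],[-0.005,0,0.075,0,-1],[-0.005,0,0.09,0,-1]]]}}

```text
clock: 16.75
tool_pos: [0.5302, -0.3211, 0.0856]
orientation: [-180.0, 0.1, -18.1]
force: [0.0, 0.0, -0.4]
opening: 0.0098
gripper_force: 30.0
```

{"method": "carry_out", "body": {"deltas": [[[0,0,0,0,-1],[0,0,0,0,-1]]]}}

```text
clock: 16.95
tool_pos: [0.5306, -0.3212, 0.0864]
orientation: [180.0, 0.0, -18.1]
force: [-0.4, 1.0, -0.7]
opening: 0.0098
gripper_force: 30.0
```

{"method": "carry_out", "body": {"deltas": [[[0,0,0.02,0,-1],[0,0,0.04,0,-1],[0,0,0.06,0,-1],[0,0,0.06,0,-1],[0,0,0.06,0,-1]]]}}

```text
clock: 17.45
tool_pos: [0.5292, -0.3209, 0.074]
orientation: [180.0, 0.1, -18.1]
force: [-4.9, -0.0, 1.0]
opening: 0.0099
gripper_force: 30.0
```

{"method": "carry_out", "body": {"deltas": [[[0,0,0.02,0,-1],[0,0,0.035,0.003,-1],[0,0,0.05,-0.003,-1],[0,0,0.055,0,-1],[0,0,0.055,0,-1]]]}}

```text
clock: 17.95
tool_pos: [0.5306, -0.3215, 0.0646]
orientation: [180.0, -0.0, -18.1]
force: [-5.3, 1.7, 8.1]
opening: 0.01
gripper_force: 30.0
```

{"method": "carry_out", "body": {"deltas": [[[0,0,0,0,-1],[0,0,0,0,-1]]]}}

```text
clock: 18.15
tool_pos: [0.5306, -0.3215, 0.0645]
orientation: [180.0, -0.0, -18.1]
force: [-5.7, 1.0, 9.8]
opening: 0.0098
gripper_force: 30.0
```

{"method": "carry_out", "body": {"deltas": [[[0,0,0.01,0.004,-1],[0,0,0.01,-0.004,-1],[0.003,0,0.015,0,-1],[-0.003,0,0.015,0,-1],[0,0,0.01,0,-1]]]}}

```text
clock: 18.65
tool_pos: [0.531, -0.3217, 0.0643]
orientation: [180.0, -0.1, -18.0]
force: [-7.3, 2.4, 14.3]
opening: 0.01
gripper_force: 30.0
```

Run:
```python
from h import *
w=ctrl.snapshot("wrist");o=ctrl.get_obs();T=o["tool_pos"];print(T,o["orientation"],o["force"],o["moment"])
y=np.deg2rad(o["orientation"][2]);X=np.array([np.cos(y),np.sin(y)])
# collar front rim rows if home (bottom .048, top .054) ; bow-hole; plug rim 
for dx in(0,):
  for n,a,z in(("collar bot home",.0135,.048),("collar top home",.0135,.054),("collar top 4mm up",.0135,.058),("bow front",.0177,.071)): print(n,np.round(proj(w,np.array([*(T[:2]+a*X),z])),1))
g=cv2.cvtColor(w["color"],cv2.COLOR_RGB2GRAY)
for c in(310,317,324): print(c,g[196:246,c].tolist())
```

```text
[ 0.53099851 -0.32174492  0.06427791] [ 1.79952023e+02 -1.20487399e-01 -1.80366159e+01] [-7.98134437  3.27943716 21.52385758] [1.57493033 3.21037102 0.0437807 ]
collar bot home [316.8 216.7]
collar top home [316.8 219.9]
collar top 4mm up [316.8 222.2]
bow front [316.8 223.6]
310 [97, 93, 96, 92, 94, 91, 93, 94, 86, 79, 79, 81, 90, 103, 118, 128, 137, 134, 125, 120, 103, 85, 77, 84, 108, 128, 112, 86, 78, 76, 82, 82, 87, 90, 94, 96, 97, 98, 103, 104, 104, 104, 106, 104, 107, 110, 111, 111, 117, 117]
317 [91, 92, 92, 91, 89, 92, 95, 87, 81, 77, 76, 84, 97, 113, 130, 135, 134, 128, 121, 110, 92, 80, 85, 107, 126, 129, 115, 86, 71, 77, 80, 82, 83, 87, 92, 90, 94, 95, 95, 102, 100, 106, 108, 107, 110, 112, 110, 108, 112, 117]
324 [92, 94, 91, 93, 91, 90, 95, 92, 90, 80, 73, 75, 89, 101, 115, 128, 134, 138, 130, 122, 111, 90, 80, 81, 103, 121, 117, 98, 79, 76, 77, 79, 84, 87, 89, 94, 97, 97, 97, 99, 102, 101, 102, 105, 104, 107, 111, 112, 115, 115]
```

The stop is stiff at the expected home height: TCP at 0.0643 puts the tip at about 0.018, and the collar rim row matches. I relieve the side load, then turn clockwise.

{"method": "carry_out", "body": {"deltas": [[[-0.006,0,-0.003,0,-1],[-0.006,0,-0.003,0.018,-1],[-0.006,0,-0.003,0.036,-1],[-0.006,0,-0.003,0.054,-1],[-0.006,0,-0.003,0.072,-1]]]}}

```text
clock: 19.2
tool_pos: [0.5304, -0.322, 0.0644]
orientation: [-180.0, -0.2, -44.2]
force: [-5.8, -1.0, 15.3]
opening: 0.0095
gripper_force: 30.0
```

{"method": "carry_out", "body": {"deltas": [[[0,0,0,0.02,-1],[0,0,0,0.04,-1],[0,0,0,0.06,-1],[0,0,0,0.08,-1],[0,0,0,0.1,-1]]]}}

```text
clock: 19.7
tool_pos: [0.5303, -0.3221, 0.0644]
orientation: [-179.9, -0.2, -80.2]
force: [-5.6, -1.1, 13.5]
opening: 0.0097
gripper_force: 30.0
```

{"method": "carry_out", "body": {"deltas": [[[0,0,0,0.02,-1],[0,0,0,0.04,-1],[0,0,0,0.06,-1],[0,0,0,0.075,-1],[0,0,0,0.075,-1]]]}}

```text
clock: 20.2
tool_pos: [0.5297, -0.3222, 0.0644]
orientation: [-179.9, -0.1, -107.1]
force: [-7.4, -2.5, 15.1]
opening: 0.0102
gripper_force: 30.0
```

Run:
```python
from h import *
o=ctrl.get_obs();print(o)
```

```text
{'clock': 20.2, 'joint_pos': array([-13.21602347,  23.6812691 , -17.90627658,   0.15075701,
       -48.3233375 ,  -4.021516  ]), 'qvel': array([-0.02751657,  0.01983665,  0.01669329, -0.00672309, -0.02317586,
        4.85840186]), 'tau': array([  3.02321032, -48.65717411,  22.76536345,   3.14457245,
         2.70540006,  -1.33903116]), 'tool_pos': array([ 0.52967413, -0.32217074,  0.06435846]), 'orientation': array([-1.79903293e+02, -1.06236920e-01, -1.07137474e+02]), 'force': array([-7.43655953, -2.47523782, 15.07621225]), 'moment': array([-0.61681063,  2.84821258,  0.04096831]), 'gripper_force': 30.017337799072266, 'opening': 0.010160270374751324}
```

{"method": "carry_out", "body": {"deltas": [[[0,0,0,0.008,-1],[0,0,0,0.008,-1],[0,0,0,0.008,-1]]]}}

```text
clock: 20.5
tool_pos: [0.5296, -0.3221, 0.0644]
orientation: [-179.9, -0.1, -109.8]
force: [-6.5, -0.3, 15.2]
opening: 0.0098
gripper_force: 30.0
```

Run:
```python
from h import *
w=ctrl.snapshot("wrist");o=ctrl.get_obs();T=o["tool_pos"];print(T,o["orientation"],o["force"],o["moment"],o["tau"][5])
t=ctrl.snapshot("scene")
for k in("pot","burner_mark"):
  for x in (t,):
    for r in ctrl.spot_point(x,k)[:1]: print(k,r["p"],at(x,r["centre"],.012))
for k in("key_bow",):
    for r in ctrl.spot_point(w,k)[:3]: print(k,r["p"],r["centre"],at(w,r["centre"],.078))
```

```text
[ 0.52949851 -0.32210864  0.06434211] [-1.79917075e+02 -1.00738017e-01 -1.09829521e+02] [-7.35475905 -1.53414428 15.31417979] [-0.4489334   3.07651516  0.12178708] -0.12388621922582388
pot 0.57 [0.51717611 0.09477857 0.012     ]
key_bow 0.63 [316.9, 254.9] [ 0.53080394 -0.32244179  0.078     ]
```

```bash
python3 -c "
from h import *
print(ctrl.close_job())"
```

```text
the job is handed in; nothing more can be done
None
```

I handed the job in at about 20.6 s with the pot released on the burner mark (about 3 mm off centre by the top camera). The smallest key is fully home and turned about 92° to the stop, still gripped at 30 N; the hand-in call returned no verdict, and two loose keys toppled by themselves along the way.

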